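Put the grill press into its dock behind the gravity catch

TASK

Open the wooden case by swinging its lid past upright so that it stays open by itself, and lift out the grill press. Set the press down on the open end of the wooden dock and slide it along the lane so that its own front edge, not your gripper, lifts the steel catch, and go on until the catch has dropped fully behind the press; leave it lying flat and locked in there, with the case open and the other kitchen things where they are.

Things in the scene. Friction and masses are not known exactly. Their poses are not given: they have to be found in the camera images.
- case: Lower half of a pale wooden clamshell case, fixed to the counter, 142 (x) x 162 (y) x 36 mm high, walls and floor 6 mm thick, inside 130 x 150 mm. Origin: centre of its underside. x points to the hinge side, -x to the lid-bar side, z up.
- case_lid (a joint): Lid of the case, a shell of the same plan (142 x 162 mm), 44 mm high, 0.3 kg; the shut case is 80 mm high. Rad: 0 shut, grows as the lid swings up, end stop at 2.0 (about 115 degrees). Free hinge, no spring, hardly any friction: below about 1.34 it falls shut, beyond that it falls open on to the end stop and stays.
- lid_hinge (a point): Middle of the lid's hinge line (fixed, 36 mm above the counter). The hinge line runs along the case's y axis; the lid turns about it, its bar going from the case's -x side up and over to +x.
- lid_bar (a point): Centre of the lid's brass bar handle (moves with the lid): round bar 12 mm thick, 90 mm between its end posts' centres, parallel to the hinge line, 42 mm off the lid's front wall (36 mm free between bar and wall). With the lid shut it is 184 mm from the hinge line on the case's -x side and 16 mm above it.
- press: Grill press (about 0.55 kg), in the shut case at the start: a flat dark cast plate 110 (x) x 130 (y) x 22 mm with a raised wooden bar handle along its x over the middle. Origin: centre of the plate's underside, z up. Both ends are alike: either may go first into the dock. At the start its x is nearly parallel to the case's x and its underside lies on the case floor, 6 mm above the counter.
- press_grip (a point): Centre of the press's wooden handle, 48 mm above the plate's underside. The handle is 90 mm long (along the press's x), 22 mm wide (along y) and 20 mm high (38 to 58 mm above the underside), so there are 16 mm between handle and plate top.
- dock: Wooden dock fixed to the counter: board 305 x 190 mm, 10 mm thick, lane along its x, entered from the -x end. Origin: at counter height on the lane's centre line, under the catch's blocking face. Board from x=-165 to +140 mm; lane 138 mm wide; rails 6 mm above the board, flaring out towards the entrance before x=-40, 16 mm above it from x=10; end stop face at x=+122, 30 mm above the board.
- catch_arm (a joint): Steel gravity catch on the dock's -y side (0.09 kg, no spring); rad: 0 down at rest, grows as lifted, to 0.7; about 0.2 with the press beneath. Pivot at dock x=-70, y=-92, z=55 mm on a steel post 66 mm high. Its nose reaches over the lane to y=-43 mm, overlapping the press's edge by 22 mm. A sloping underside faces the entrance; the steep face at x=0 blocks the way back.
- catch_nose (a point): Lower edge of the catch's nose at the blocking face, 8 mm above the dock's board when down (the press's plate top is 22 mm above the board). The press's top front edge first meets the slope when it comes to dock x=-26 mm.
- lane_start (a point): Point on the dock board (10 mm above the counter), lane centre line, 100 mm before the catch face: where the press's underside centre fits when set down on the open end, clear of the catch.
- lane_home (a point): Point on the dock board, lane centre line, 61 mm past the catch face: where the press's underside centre is once it is locked in (between 55 mm, touching the catch, and 67 mm, touching the end stop). The press goes in with its x axis along the lane, 4 mm free on each side.
- bowl: Bystander: green glass bowl, 160 mm wide, 75 mm high. Origin: centre of underside.
- sifter: Bystander: steel sifter, 110 mm wide, 100 mm high, with a loop handle. Origin: centre of underside.
- jar: Bystander: small white ceramic jar with a lid, 84 mm wide, 110 mm high. Origin: centre of underside.
Not all that is in view belongs to the job. What is shaped like the case but blue is not meant.

How it is judged:
On the way, in this order (a step that is already met when the one before it is completed fails the run):
1. the case lid is swung past upright (beyond 1.6 rad) (value of joint case_lid above 1.6 rad), for 0.3 s.
2. the press is lifted clear out of the case (z of press in the frame of case above 0.045 m), for 0.1 s.
3. the press, low in the lane, lifts the catch with its own edge (value of joint catch_arm above 0.1 rad and contact force between press and catch_arm above 0.02 N and x of press in the frame of dock below 0.04 m and z of press in the frame of dock below 0.02 m), for 0.1 s.
At the end, for the whole second after the job is handed in: Press at rest, released, flat (0.05 rad; underside within 4 mm of the board) in the lane: centre 52 to 72 mm past the catch face, within 8 mm of the lane line and 0.12 rad of its direction; catch down behind it (below 0.05 rad); case lid open beyond 1.6 rad (value of joint case_lid above 1.6 rad and value of joint catch_arm below 0.05 rad and x of press in the frame of dock between 0.052 and 0.072 m and y of press in the frame of dock between -0.008 and 0.008 m and z of press in the frame of dock below 0.014 m and angle between the x axis of press and the x axis of dock, either way round below 0.12 rad and angle between press's own z axis and vertical below 0.05 rad and linear speed of press below 0.02 m/s); the robot touches nothing.
It fails at once if the gripper or arm touches the catch (contact force between any of the fingers, the arm and catch_arm above 0.5 N).
It fails at once if the bowl, sifter or jar is moved by more than 30 mm (distance of any of bowl, sifter, jar from where it was at the start of the episode above 0.03 m).
It fails at once if the press is tipped over (beyond 0.8 rad) (angle between press's own z axis and vertical above 0.8 rad).
It also fails if it takes over 69 s, if anything falls off the work surface, if the arm or the gripper's body presses on something with over 40 N, if the wrist force passes 120 N, or if a joint passes its speed limit or range.

ROBOT

A 7-joint arm with a two-finger parallel gripper is mounted at the origin on the work surface. World frame = base frame: x ahead of the robot, y to its left, z up, the work surface at z = 0. Lengths are in m, angles in rad, forces in N, time in s.
With the tool pointing down it reaches from about 0.425 to 0.95 m from the base axis. Payload 16.7 kg.
Tool frame: the origin (TCP) lies midway between the tips of the shut fingers; the grasp point (between the pads) lies 19 mm behind it; z points along the fingers, y is the line along which they close (so a half turn about z gives the same grasp; the last joint's range is limited). The gripper opens to 94 mm and grips with 3 to 60 N. Pads are 16 mm wide; open, the fingers measure 119 mm over their backs; the gripper's body (75 mm by 177 mm) begins 78 mm behind the grasp point.
Start: joints at [-1.496, 0.426, 0.074, 1.606, -0.034, 1.111, -0.067], TCP at [0.15, 0.658, 0.205] pointing down, gripper open.
Joint ranges: [-2.85, 2.85], [-0.5, 2.14], [-1.23, 1.37], [0.21, 2.46], [-1.02, 4.16], [0.16, 2.05], [-2.73, 2.73]. Speed limits (rad/s): [1.89, 1.89, 2.39, 2.39, 3.01, 3.01, 3.01].

INTERFACE

Orientations are given as a 3x3 rotation matrix whose columns are the frame's x, y, z axes.
In Python, from cell import ctrl gives the robot as it stands. The module is installed in compiled form; this text tells all that it offers.
- The arm moves only by the tool step_arm, never from a script. Its argument "commands" is a list of rows, each a list of 7 numbers: the shift along the tool's x, y, z in m, then the turn, a rotation vector about the tool's x, y, z in degrees, then the closure, from 0 (fully open) to 1 (shut). A call has 1 to 20 rows; each row shifts and turns the commanded pose from where the row before left it, along the tool's axes as they then stand; what a row does not reach is not made up. A row lasts 1/8 s, in which the tool goes at most 62.5 mm and 10.7 degrees, less where a joint would pass 70% of its speed; a pose out of reach is approached as far as the arm can. A call with a gripper value outside its range is refused whole. The fingers move at their own pace and stop on an object; "squeeze" is the grip in N (left out, the last holds). Time passes only in rows, so rows that do not move let the fingers close. It gives the time, the measured TCP pose, the force, the opening and the grip force at its end, in the units of the state.
- ctrl.state(): the state, without advancing time (a new reading comes with each control period).
- ctrl.capture(name): name is "side" or "top" or "wrist"; returns a dict with "frame" (400x640x3 uint8, red, green, blue), "range_z" (400x640 float32, m along the optical axis (not along the pixel's ray), 0 where there is no reading), "fx", "fy", "cx", "cy" (pixels), "origin" and "rotation" of the camera in the world; the wrist camera has in their place "hand_eye" (4x4, takes a point from camera to tool coordinates, whose origin is the TCP and whose axes are the flange's). Camera axes: x right, y down, z forward; pixel columns grow to the right and rows downward; lengths in m; the calibration is good to about 2 mm. A picture is of the moment at which its call begins: read the wrist's pose just before it.
- ctrl.hand_in(): hands the job in; it is judged then, once.
Trained networks look in the newest picture that a camera, given by its name, has taken for a name from the list of things; names that differ only in an ending like _2 or _b are one class to them, and where a whole thing is asked for, a point or a joint stands for the part that bears it (a point fixed in the world has none). Each returns a list of dicts, best first, with "p" (0 to 1); they miss things now and then, are a little off and sometimes report something else, mostly with a low value. They report only what shows in the picture. A call takes as long as a camera call. They do not tell look-alikes from the thing itself.
- ctrl.look_for(camera, thing): "position" ([row, column] in pixels, amid what is visible of it).
- ctrl.mark_of(camera, thing): "position" ([row, column] in pixels: a listed point, or the origin of a listed thing).
The state is a dict: "time_s": time; "q": joint angles; "joint_vel": joint speeds; "tau": joint torques, N m; "position": TCP position; "orientation": TCP orientation; "force": force on the tool from outside, world axes, zero at the start; "wrist_torque": the same for the moment, N m; "gripper_width": opening from 0.0 (shut) to 1.0 (fully open); "grasp_force": force on a finger pad.
Only numpy, scipy, OpenCV 4.12 (cv2) and the standard library are available. Lean on these libraries where they do the work, as an engineer would, in place of code of your own. Each camera call takes 0.05 s, during which the arm holds its last target. There are 200 camera calls.

## Working session

There is one attempt and no reset: what is moved stays moved. The work goes in short steps, Python scripts to look and compute and a tool call to move; the robot and the scene stay as the last step left them, time stands still between calls to the robot, and variables do not carry over. Pictures are saved under pics/ and viewed, at most 10 in all, crops included, and the job is handed in when it is done.

Besides the shell and the picture viewer there is one more tool, called after "Emit:" by a JSON object that holds its "api" and its "payload". step_arm: Moves the arm, as the interface text tells. Its arguments: {"type":"object","properties":{"commands":{"type":"array"},"squeeze":{"type":"number"}},"required":["commands"]}

```bash
mkdir -p pics; cat > h.py <<'E'
from cell import ctrl
import numpy as np, cv2
def cap(n):
    s=ctrl.state(); c=ctrl.capture(n)
    if 'hand_eye' in c:
        T=np.eye(4);T[:3,:3]=s['orientation'];T[:3,3]=s['position'];M=T@np.array(c['hand_eye'])
        c['rotation'],c['origin']=M[:3,:3],M[:3,3]
    return c
def ray(c,p):
    d=np.array([(p[1]-c['cx'])/c['fx'],(p[0]-c['cy'])/c['fy'],1.]); return np.array(c['rotation'])@d
def at_z(c,p,z):
    d=ray(c,p);o=np.array(c['origin']); return o+d*(z-o[2])/d[2]
def dep(c,p):
    r,q=int(p[0]),int(p[1]); w=c['range_z'][max(r-2,0):r+3,max(q-2,0):q+3]; w=w[w>0]
    return np.array(c['origin'])+ray(c,p)*np.median(w) if w.size else None
def cloud(c):
    v,u=np.mgrid[:400,:640]; z=c['range_z']
    P=np.stack([(u-c['cx'])/c['fx']*z,(v-c['cy'])/c['fy']*z,z],-1)
    return P@np.array(c['rotation']).T+np.array(c['origin'])
E
python3 - <<'E'
from h import *
np.set_printoptions(precision=3,suppress=True)
ims=[]
for n in ['top','side']:
    c=cap(n); ims.append(c['frame']); print(n,np.array(c['origin']))
    for t in ['case','lid_hinge','lid_bar','dock','catch_nose','lane_start','lane_home','bowl','sifter','jar']:
        for r in ctrl.mark_of(n,t)[:2]:
            p=r['position'];d=dep(c,p); print(t,round(r['p'],2),np.round(p),d,at_z(c,p,0.01))
    cv2.imwrite(f'pics/{n}0.png',c['frame'][:,:,::-1])
E
```

```text
top [ 0.564 -0.031  1.244]
case 0.88 [236. 243.] [0.503 0.204 0.08 ] [0.499 0.218 0.01 ]
case 0.55 [167. 194.] [0.722 0.357 0.081] [0.731 0.38  0.01 ]
lid_bar 0.71 [231. 275.] [0.518 0.106 0.058] [0.517 0.111 0.01 ]
lid_bar 0.57 [161. 223.] [0.743 0.272 0.057] [0.75  0.284 0.01 ]
dock 0.61 [207. 345.] [ 0.592 -0.123  0.01 ] [ 0.592 -0.123  0.01 ]
dock 0.47 [196. 342.] [ 0.63  -0.114  0.01 ] [ 0.63  -0.114  0.01 ]
catch_nose 0.5 [211. 358.] [ 0.578 -0.169  0.01 ] [ 0.578 -0.169  0.01 ]
lane_start 0.79 [246. 345.] [ 0.463 -0.123  0.01 ] [ 0.463 -0.123  0.01 ]
lane_home 0.78 [196. 341.] [ 0.631 -0.111  0.01 ] [ 0.631 -0.111  0.01 ]
bowl 0.63 [157. 274.] [0.765 0.111 0.006] [0.764 0.111 0.01 ]
bowl 0.52 [238. 242.] [0.499 0.207 0.08 ] [0.495 0.221 0.01 ]
sifter 0.65 [203. 433.] [ 0.604 -0.422  0.004] [ 0.603 -0.421  0.01 ]
jar 0.56 [245. 437.] [ 0.468 -0.405  0.089] [ 0.462 -0.431  0.01 ]
side [ 0.513 -0.804  0.975]
case 0.81 [133. 336.] [0.717 0.308 0.072] [0.732 0.384 0.01 ]
case 0.71 [171. 279.] [0.497 0.144 0.067] [0.496 0.203 0.01 ]
lid_hinge 0.92 [148. 275.] [0.491 0.254 0.075] [0.489 0.33  0.01 ]
lid_hinge 0.57 [115. 333.] [0.72  0.412 0.076] [0.736 0.501 0.01 ]
lid_bar 0.68 [146. 349.] [0.771 0.312 0.   ] [0.769 0.301 0.01 ]
lid_bar 0.57 [182. 283.] [0.507 0.103 0.055] [0.506 0.147 0.01 ]
dock 0.82 [245. 309.] [ 0.567 -0.128  0.006] [ 0.567 -0.13   0.01 ]
dock 0.28 [181. 282.] [0.503 0.105 0.056] [0.503 0.15  0.01 ]
catch_nose 0.55 [258. 315.] [ 0.58  -0.176  0.009] [ 0.579 -0.177  0.01 ]
lane_start 0.79 [245. 278.] [ 0.474 -0.116  0.007] [ 0.475 -0.118  0.01 ]
lane_home 0.98 [236. 330.] [ 0.634 -0.105  0.009] [ 0.634 -0.106  0.01 ]
bowl 0.71 [182. 361.] [0.76  0.057 0.065] [0.775 0.109 0.01 ]
bowl 0.23 [259. 314.] [ 0.572 -0.211  0.057] [ 0.575 -0.18   0.01 ]
sifter 0.96 [338. 340.] [ 0.612 -0.422  0.001] [ 0.611 -0.425  0.01 ]
jar 0.55 [346. 277.] [ 0.458 -0.455  0.088] [ 0.453 -0.424  0.01 ]
```

View pics/top0.png

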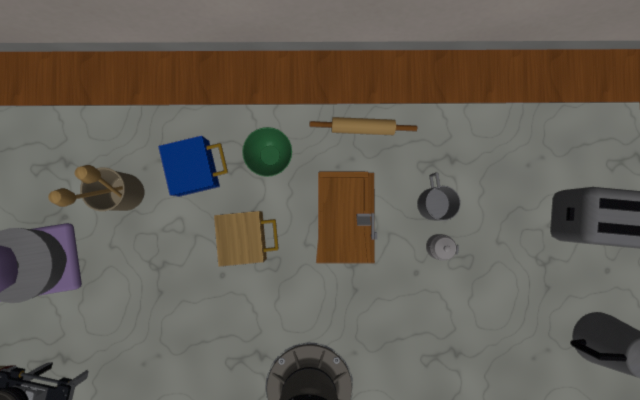

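View pics/side0.png

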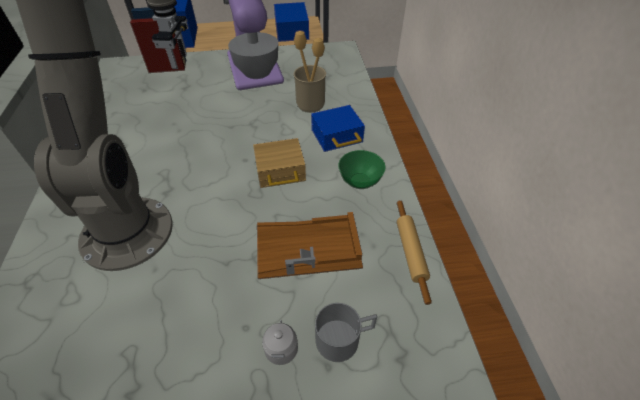

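The top view shows the pale wooden case at about (237,240) with its bar to the right at (235,272). The blue case at (165,190) is the decoy. The dock lies at about (217,347), its entrance at the near end (row 263), with the catch on its right side at (220,366). The side view agrees. Next I'll fit outlines from the depth image.

```bash
python3 - <<'E'
from h import *
np.set_printoptions(precision=4,suppress=True)
c=cap('top');P=cloud(c)
def fit(zl,zh,x0,x1,y0,y1,n):
    m=(P[...,2]>zl)&(P[...,2]<zh)&(P[...,0]>x0)&(P[...,0]<x1)&(P[...,1]>y0)&(P[...,1]<y1)
    r=cv2.minAreaRect(P[m][:,:2].astype(np.float32)); print(n,m.sum(),r,np.median(P[m][:,2]))
fit(.07,.09,.38,.62,.1,.32,'lid'); fit(.045,.068,.38,.62,.07,.128,'bar')
fit(.005,.05,.40,.76,-.24,-.0,'dock all'); fit(.02,.06,.68,.76,-.24,0,'endstop');fit(.03,.09,.4,.7,-.26,-.1,'catch')
s=ctrl.state();print(s['orientation'],s['position'],s['gripper_width'])
E
```

```text
lid 2352 ((0.4958082437515259, 0.21859276294708252), (0.16212032735347748, 0.14310215413570404), 4.897960186004639) 0.08085334164578262
bar 152 ((0.5043739676475525, 0.11301742494106293), (0.029324518516659737, 0.10273917764425278), 89.88077545166016) 0.05746215606403582
dock all 5118 ((0.5813083052635193, -0.1186225414276123), (0.3592260479927063, 0.2384319305419922), 1.110363483428955) 0.011290741767648549
endstop 317 ((0.6967266798019409, -0.11833222210407257), (0.15999670326709747, 0.028821369633078575), 89.56586456298828) 0.03922665546643933
catch 323 ((0.5937619805335999, -0.16080215573310852), (0.22071486711502075, 0.09569763392210007), 6.86067533493042) 0.043506608208409014
[[-0.9748  0.223  -0.    ]
 [ 0.223   0.9748 -0.0001]
 [ 0.     -0.0001 -1.    ]] [0.1505 0.658  0.2055] 1.0000265852981114
```

Emit:
{"api": "step_arm", "payload": {"commands": [[0, 0, 0, 0, 0, -8.9, 0], [0, 0, 0, 0, 0, -8.9, 0], [-0.022, -0.0415, 0, 0, 0, 0, 0], [-0.022, -0.0415, 0, 0, 0, 0, 0], [-0.022, -0.0415, 0, 0, 0, 0, 0], [-0.022, -0.0415, 0, 0, 0, 0, 0], [-0.022, -0.0415, 0, 0, 0, 0, 0], [-0.022, -0.0415, 0, 0, 0, 0, 0], [-0.022, -0.0415, 0, 0, 0, 0, 0], [-0.022, -0.0415, 0, 0, 0, 0, 0], [-0.022, -0.0415, 0, 0, 0, 0, 0], [-0.022, -0.0415, 0, 0, 0, 0, 0], [-0.022, -0.0415, 0, 0, 0, 0, 0], [-0.022, -0.0415, 0, 0, 0, 0, 0], [-0.022, -0.0415, 0, 0, 0, 0, 0], [-0.022, -0.0415, 0, 0, 0, 0, 0], [0, 0, 0, 0, 0, 0, 0]], "squeeze": 12}}

```text
time_s: 3.28
position: [0.5085, 0.1023, 0.2057]
orientation: [[-0.997, -0.081, 0.001], [-0.081, 0.997, -0.001], [-0.001, -0.001, -1.0]]
force: [-0.2, 0.4, 0.5]
gripper_width: 1.0
grasp_force: 0.0
```

```bash
python3 - <<'E'
from h import *
np.set_printoptions(precision=4,suppress=True)
s=ctrl.state();print(s['position'],s['orientation'],s['q'])
c=cap('wrist');P=cloud(c);R=np.array(s['orientation']);p0=np.array(s['position'])
for t in ['lid_bar','case']:
    for r in ctrl.mark_of('wrist',t)[:2]: print(t,r['p'],r['position'],dep(c,r['position']),at_z(c,r['position'],.052))
m=(P[...,2]>.045)&(P[...,2]<.063)&(P[...,0]>.43)&(P[...,0]<.6)&(P[...,1]<.16)&(P[...,1]>.06)
if m.sum()>50: print('bar',m.sum(),cv2.minAreaRect(P[m][:,:2].astype(np.float32)))
cv2.imwrite('pics/w1.png',c['frame'][:,:,::-1])
E
```

```text
[0.5085 0.1023 0.2057] [[-0.9967 -0.0808  0.0008]
 [-0.0808  0.9967 -0.0008]
 [-0.0007 -0.0008 -1.    ]] [-0.6757  0.1724  0.3989  1.9717 -0.0776  1.0116  1.4107]
lid_bar 0.74 [362.5, 420.5] [0.7552 0.27   0.0562] [0.7593 0.2722 0.052 ]
lid_bar 0.55 [189.6, 323.6] [0.5083 0.1075 0.0584] [0.5098 0.1077 0.052 ]
case 0.74 [182.5, 402.5] [0.4878 0.1934 0.0807] [0.4932 0.2025 0.052 ]
bar 1599 ((0.5092344284057617, 0.12404827028512955), (0.15393736958503723, 0.04824034869670868), 4.9416351318359375)
```

View pics/w1.png

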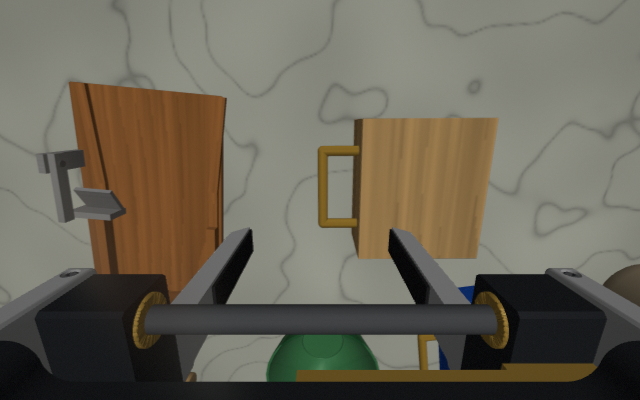

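The wrist picture shows the brass bar at (187,323), midway between the fingers, with the lid to its right and the dock and catch at left. I'll half close the fingers so one fits in the gap, descend and grip.

Emit:
{"api": "step_arm", "payload": {"commands": [[0, 0.005, 0, 0, 0, 0, 0.58], [0, 0, 0.03, 0, 0, 0, 0.58], [0, 0, 0.04, 0, 0, 0, 0.58], [0, 0, 0.02, 0, 0, 0, 0.58], [0, 0, 0, 0, 0, 0, 0.58], [0, 0, 0.03, 0, 0, 0, 0.58], [0, 0, 0.03, 0, 0, 0, 0.58], [0, 0, 0.02, 0, 0, 0, 0.58], [0, 0, 0, 0, 0, 0, 1], [0, 0, 0, 0, 0, 0, 1], [0, 0, 0, 0, 0, 0, 1], [0, 0, 0, 0, 0, 0, 1]], "squeeze": 12}}

```text
time_s: 4.92
position: [0.5076, 0.1067, 0.0368]
orientation: [[-0.997, -0.083, 0.002], [-0.083, 0.997, -0.003], [-0.001, -0.003, -1.0]]
force: [2.8, -23.8, 0.8]
gripper_width: 0.173
grasp_force: 12.0
```

Emit:
{"api": "step_arm", "payload": {"commands": [[0, -0.002, 0, 0, 0, 0, 1], [0, 0, 0, 0, 0, 0, 1], [0, 0, 0, 0, 0, 0, 1]]}}

```text
time_s: 5.3
position: [0.5078, 0.1046, 0.0368]
orientation: [[-0.997, -0.082, 0.002], [-0.082, 0.997, -0.003], [-0.001, -0.003, -1.0]]
force: [2.8, -23.7, 0.7]
gripper_width: 0.126
grasp_force: 12.0
```

Emit:
{"api": "step_arm", "payload": {"commands": [[0, -0.001, 0, 0, 0, 0, 1], [0, 0, 0, 0, 0, 0, 1]]}}

```text
time_s: 5.55
position: [0.5078, 0.1043, 0.0368]
orientation: [[-0.997, -0.083, 0.002], [-0.083, 0.997, -0.002], [-0.001, -0.002, -1.0]]
force: [2.5, -20.4, -0.2]
gripper_width: 0.122
grasp_force: 12.0
```

Emit:
{"api": "step_arm", "payload": {"commands": [[0, 0.0035, -0.0231, 0, 0, 0, 1], [0, 0.0064, -0.0225, 0, 0, 0, 1], [0, 0.0092, -0.0215, 0, 0, 0, 1], [0, 0.0118, -0.0202, 0, 0, 0, 1], [0, 0.0143, -0.0185, 0, 0, 0, 1], [0, 0.0165, -0.0166, 0, 0, 0, 1], [0, 0.0185, -0.0143, 0, 0, 0, 1], [0, 0.0202, -0.0119, 0, 0, 0, 1]]}}

```text
time_s: 6.55
position: [0.4994, 0.2075, 0.1869]
orientation: [[-0.996, -0.084, 0.003], [-0.084, 0.996, 0.001], [-0.003, 0.001, -1.0]]
force: [5.2, -0.2, -0.6]
gripper_width: 0.119
grasp_force: 12.0
```

Emit:
{"api": "step_arm", "payload": {"commands": [[0, 0.0215, -0.0093, 0, 0, 0, 1], [0, 0.0225, -0.0065, 0, 0, 0, 1], [0, 0.0231, -0.0036, 0, 0, 0, 1], [0, 0.0234, -0.0006, 0, 0, 0, 1], [0, 0.0233, 0.0023, 0, 0, 0, 1], [0, 0.0228, 0.0052, 0, 0, 0, 1], [0, 0.0219, 0.0081, 0, 0, 0, 1], [0, 0, 0, 0, 0, 0, 1]]}}

```text
time_s: 7.55
position: [0.484, 0.3679, 0.1871]
orientation: [[-0.996, -0.088, -0.001], [-0.088, 0.996, -0.0], [0.001, -0.0, -1.0]]
force: [-0.2, 1.9, 3.2]
gripper_width: 0.122
grasp_force: 12.0
```

Emit:
{"api": "step_arm", "payload": {"commands": [[0, 0, 0, 0, 0, 0, 0.55], [0, 0, 0, 0, 0, 0, 0.55], [0, 0, 0, 0, 0, 0, 0.55], [0, 0, -0.03, 0, 0, 0, 0.55], [0, 0, -0.03, 0, 0, 0, 0.55], [0, 0, -0.03, 0, 0, 0, 0.55], [0, 0, -0.03, 0, 0, 0, 0.3], [0, -0.05, 0, 0, 0, 0, 0.3], [0, -0.05, 0, 0, 0, 0, 0.3], [0, -0.05, 0, 0, 0, 0, 0.3], [0, 0, 0, 0, 0, 10, 0.3], [0, 0, 0, 0, 0, 10, 0.3], [0, 0, 0, 0, 0, 10, 0.3], [0, 0, 0, 0, 0, 10, 0.3], [0, 0, 0, 0, 0, 10, 0.3], [0, 0, 0, 0, 0, 10, 0.3], [0, 0, 0, 0, 0, 10, 0.3], [0, 0, 0, 0, 0, 10, 0.3], [0, 0, 0, 0, 0, 10, 0.3], [0, 0, 0, 0, 0, 0, 0.3]]}}

```text
time_s: 10.05
position: [0.4976, 0.2157, 0.3085]
orientation: [[-0.086, 0.996, -0.0], [0.996, 0.086, 0.0], [0.0, -0.0, -1.0]]
force: [-0.2, 0.3, 0.3]
gripper_width: 0.698
grasp_force: 0.0
```

```bash
python3 - <<'E'
from h import *
np.set_printoptions(precision=4,suppress=True)
s=ctrl.state();print(s['position'],s['orientation'],s['q'])
c=cap('wrist');P=cloud(c)
for t in ['press_grip','press','lid_bar']:
    for r in ctrl.mark_of('wrist',t)[:2]: print(t,r['p'],r['position'],dep(c,r['position']),at_z(c,r['position'],.064))
m=(P[...,2]>.052)&(P[...,2]<.072)&(P[...,0]>.43)&(P[...,0]<.56)&(P[...,1]<.275)&(P[...,1]>.155)
if m.sum()>50: print('handle',m.sum(),np.median(P[m],0),cv2.minAreaRect(P[m][:,:2].astype(np.float32)))
cv2.imwrite('pics/w2.png',c['frame'][:,:,::-1])
E
```

```text
[0.4976 0.2157 0.3085] [[-0.0862  0.9963 -0.0001]
 [ 0.9963  0.0862  0.0001]
 [ 0.0001 -0.0001 -1.    ]] [-0.9862  0.1274  0.5135  1.7954 -0.0662  1.2358 -0.3681]
press_grip 0.72 [174.0, 320.1] [0.4975 0.2193 0.0647] [0.4975 0.2192 0.064 ]
press_grip 0.52 [29.4, 322.1] [0.4858 0.3759 0.2024] [0.4832 0.4153 0.064 ]
press 0.57 [169.3, 318.4] [0.4943 0.2264 0.0649] [0.4943 0.2262 0.064 ]
lid_bar 0.94 [151.0, 488.1] [0.7493 0.2753 0.0573] [0.7453 0.2756 0.064 ]
lid_bar 0.55 [28.4, 323.3] [0.4868 0.3768 0.2024] [0.4847 0.4166 0.064 ]
handle 833 [0.4945 0.2225 0.0643] ((0.49433597922325134, 0.21853795647621155), (0.02146812528371811, 0.0906776711344719), 5.191155433654785)
```

View pics/w2.png

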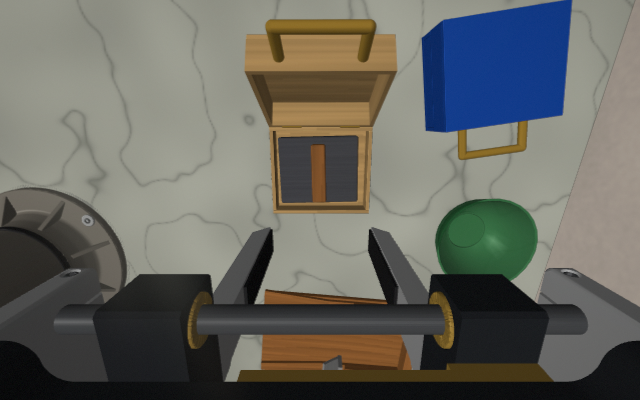

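The wrist picture shows the case open, lid standing back with its bar at (28,322). The press lies in the case with its handle at (173,319), nearly in line with the tool. Descend and grip.

Emit:
{"api": "step_arm", "payload": {"commands": [[0.003, -0.002, 0.03, 0, 0, 0, 0.45], [0, 0, 0.04, 0, 0, 0, 0.45], [0, 0, 0.04, 0, 0, 0, 0.45], [0, 0, 0.04, 0, 0, 0, 0.45], [0, 0, 0.04, 0, 0, 0, 0.45], [0, 0, 0.04, 0, 0, 0, 0.45], [0, 0, 0.025, 0, 0, 0, 0.45], [0, 0, 0.016, 0, 0, 0, 0.45], [0, 0, 0, 0, 0, 0, 1], [0, 0, 0, 0, 0, 0, 1], [0, 0, 0, 0, 0, 0, 1], [0, 0, 0, 0, 0, 0, 1]], "squeeze": 45}}

```text
time_s: 11.75
position: [0.4955, 0.2191, 0.0383]
orientation: [[-0.086, 0.996, 0.0], [0.996, 0.086, 0.001], [0.001, 0.0, -1.0]]
force: [-3.2, -1.1, 7.9]
gripper_width: 0.226
grasp_force: 45.0
```

Emit:
{"api": "step_arm", "payload": {"commands": [[0, 0, -0.02, 0, 0, 0, 1], [0, 0, -0.03, 0, 0, 0, 1], [0, 0, -0.03, 0, 0, 0, 1], [0, 0, -0.03, 0, 0, 0, 1], [0, 0, -0.03, 0, 0, 0, 1], [0, 0, 0, 0, 0, 0, 1]]}}

```text
time_s: 12.5
position: [0.4961, 0.2194, 0.1791]
orientation: [[-0.086, 0.996, 0.003], [0.996, 0.086, 0.002], [0.002, 0.003, -1.0]]
force: [0.1, 0.3, -8.0]
gripper_width: 0.23
grasp_force: 44.9
```

```bash
python3 - <<'E'
from h import *
np.set_printoptions(precision=4,suppress=True)
print(ctrl.state()['q'])
for n in ['top','side']:
    c=cap(n);P=cloud(c);z=P[...,2]
    hsv=cv2.cvtColor(c['frame'],cv2.COLOR_RGB2HSV)
    br=(hsv[...,1]>90)&(P[...,0]>.38)&(P[...,0]<.76)&(P[...,1]>-.26)&(P[...,1]<.02)&(z>-.01)&(z<.06)
    Q=P[br]; print(n,br.sum(),cv2.minAreaRect(Q[:,:2].astype(np.float32)),cv2.minAreaRect(Q[(Q[:,2]<.02)][:,:2].astype(np.float32)))
    # left edge (+y), per x-bin extreme ; near edge per y-bin
    def line(a,b,sgn,lo,hi):
        pts=[]
        for v in np.arange(lo,hi,.006):
            m=abs(Q[:,a]-v)<.003
            if m.sum()>5: pts.append((v,(Q[m][:,b]*sgn).max()*sgn))
        pts=np.array(pts); f=np.polyfit(pts[:,0],pts[:,1],1); r=abs(pts[:,1]-np.polyval(f,pts[:,0])); k=r<2*np.median(r)+.001
        f=np.polyfit(pts[k,0],pts[k,1],1); return f,np.degrees(np.arctan(f[0])),np.median(r)
    print('left y(x)',line(0,1,1,.45,.68)); print('right',line(0,1,-1,.45,.68)); print('near x(y)',line(1,0,-1,-.19,-.05)); print('far',line(1,0,1,-.19,-.05))
E
```

```text
[-0.9619  0.2538  0.506   1.9575 -0.15    0.9629 -0.2978]
top 4846 ((0.5582507848739624, -0.12358492612838745), (0.19371750950813293, 0.299765020608902), 89.58939361572266) ((0.5580909848213196, -0.12317267060279846), (0.19371213018894196, 0.29961541295051575), 89.75204467773438)
left y(x) (array([-0.0099, -0.0282]), np.float64(-0.5671746770145226), np.float64(0.0003405131635010328))
right (array([-0.0403, -0.1931]), np.float64(-2.3084273661339214), np.float64(0.008615548865076539))
near x(y) (array([0.0091, 0.4104]), np.float64(0.520968828687279), np.float64(0.00026821262163706505))
far (array([0.0083, 0.7085]), np.float64(0.4755948358079805), np.float64(0.0001947445288919547))
side 5160 ((0.5613900423049927, -0.12663738429546356), (0.19762136042118073, 0.30387580394744873), 88.96623992919922) ((0.5613498687744141, -0.12663666903972626), (0.19762136042118073, 0.3037954568862915), 88.96623992919922)
left y(x) (array([-0.0437, -0.0124]), np.float64(-2.5018352360876093), np.float64(0.0014016824749531406))
right (array([-0.018 , -0.2136]), np.float64(-1.0296865047168349), np.float64(0.0015612450714984905))
near x(y) (array([0.0181, 0.4123]), np.float64(1.039593996599428), np.float64(0.000539659204037618))
far (array([0.0102, 0.713 ]), np.float64(0.5867962488904039), np.float64(0.0009137231531411438))
```

Emit:
{"api": "step_arm", "payload": {"commands": [[-0.03, -0.005, 0, 0, 0, 0, 1], [-0.038, -0.006, 0, 0, 0, 0, 1], [-0.038, -0.006, 0, 0, 0, 0, 1], [-0.038, -0.006, 0, 0, 0, 0, 1], [-0.038, -0.006, 0, 0, 0, 0, 1], [-0.038, -0.006, 0, 0, 0, 0, 1], [-0.038, -0.006, 0, 0, 0, 0, 1], [-0.038, -0.006, 0, 0, 0, 0, 1], [-0.03, -0.006, 0, 0, 0, 0, 1], [-0.014, 0, 0, 0, 0, 10.6, 1], [0, 0, 0, 0, 0, 10.6, 1], [0, 0, 0, 0, 0, 10.6, 1], [0, 0, 0, 0, 0, 10.6, 1], [0, 0, 0, 0, 0, 10.6, 1], [0, 0, 0, 0, 0, 10.6, 1], [0, 0, 0, 0, 0, 10.6, 1], [0, 0, 0, 0, 0, 10.6, 1], [0, 0, 0, 0, 0, 10.6, 1], [0, 0, 0, 0, 0, 0, 1]]}}

```text
time_s: 14.98
position: [0.471, -0.1243, 0.1764]
orientation: [[1.0, -0.007, -0.002], [-0.007, -1.0, -0.001], [-0.002, 0.001, -1.0]]
force: [0.3, 0.5, -6.2]
gripper_width: 0.23
grasp_force: 44.9
```

```bash
python3 - <<'E'
from h import *
np.set_printoptions(precision=4,suppress=True)
s=ctrl.state();print(s['position'],s['orientation'],s['q'])
c=cap('wrist');P=cloud(c)
for t in ['lane_home','catch_nose','press_grip','dock']:
    for r in ctrl.mark_of('wrist',t)[:2]: print(t,r['p'],r['position'],dep(c,r['position']),at_z(c,r['position'],.010))
np.savez('w3',P=P,f=c['frame'])
cv2.imwrite('pics/w3.png',c['frame'][:,:,::-1])
# height profiles across the lane and along it
for x in [.60,.62,.64,.66]:
    m=(abs(P[...,0]-x)<.003)&(abs(P[...,1]+.12)<.13); Q=P[m]
    i=np.argsort(Q[:,1]);Q=Q[i]; z=Q[:,2]; k=np.where(abs(np.diff(z))>.003)[0]
    print(x,[(round((Q[j,1]+Q[j+1,1])/2,4),round(z[j],3),round(z[j+1],3)) for j in k][:14])
E
```

```text
[ 0.471  -0.1243  0.1764] [[ 1.     -0.0074 -0.0019]
 [-0.0074 -1.     -0.0011]
 [-0.0018  0.0011 -1.    ]] [-0.7622  0.2364  1.0346  2.0876 -0.2486  0.9479 -1.1709]
lane_home 0.58 [41.9, 313.6] [ 0.6349 -0.1168  0.0107] [ 0.6351 -0.1168  0.01  ]
catch_nose 0.81 [102.7, 370.9] [ 0.5685 -0.1763  0.0487] [ 0.5709 -0.1829  0.01  ]
press_grip 0.94 [255.0, 319.5] [ 0.4727 -0.1226  0.2026] [ 0.3758 -0.1212  0.01  ]
dock 0.87 [103.3, 313.3] [ 0.5707 -0.1156  0.0108] [ 0.5707 -0.1156  0.01  ]
0.6 [(np.float64(-0.2379), np.float64(-0.001), np.float64(0.002)), (np.float64(-0.2245), np.float64(0.0), np.float64(0.008)), (np.float64(-0.2039), np.float64(0.012), np.float64(0.008)), (np.float64(-0.2008), np.float64(0.011), np.float64(0.026)), (np.float64(-0.1875), np.float64(0.027), np.float64(0.01)), (np.float64(-0.1872), np.float64(0.011), np.float64(0.028)), (np.float64(-0.1872), np.float64(0.028), np.float64(0.023)), (np.float64(-0.1872), np.float64(0.023), np.float64(0.017)), (np.float64(-0.1872), np.float64(0.018), np.float64(0.012)), (np.float64(-0.1872), np.float64(0.012), np.float64(0.023)
[... 2115 characters left out ...]
 np.float64(0.002), np.float64(0.01)), (np.float64(-0.2174), np.float64(0.01), np.float64(0.013)), (np.float64(-0.2174), np.float64(0.013), np.float64(0.01)), (np.float64(-0.2017), np.float64(0.012), np.float64(0.025)), (np.float64(-0.1985), np.float64(0.029), np.float64(0.025)), (np.float64(-0.1945), np.float64(0.028), np.float64(0.024)), (np.float64(-0.1882), np.float64(0.028), np.float64(0.019)), (np.float64(-0.188), np.float64(0.019), np.float64(0.01)), (np.float64(-0.188), np.float64(0.01), np.float64(0.021)), (np.float64(-0.1879), np.float64(0.02), np.float64(0.025)), (np.float64(-0.1879), np.float64(0.026), np.float64(0.01)), (np.float64(-0.1879), np.float64(0.01), np.float64(0.021))]
```

View pics/w3.png

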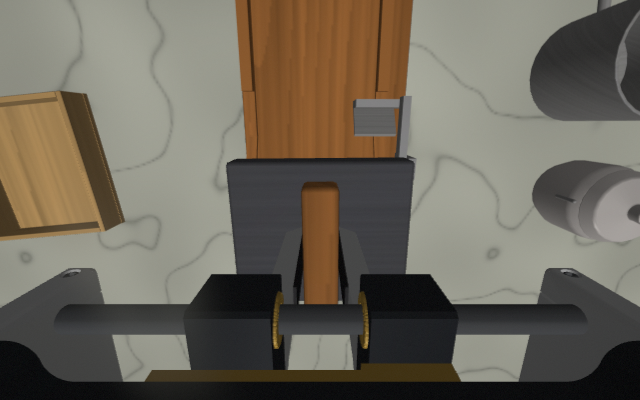

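The wrist picture shows the press held level over the dock entrance, front edge at row 160, columns 228–412. The lane between the rails spans columns ~252–380 at the top, and the catch is at (118,375). I'll check the left rail against the right one to get the lane centre.

```bash
python3 - <<'E'
from h import *
P=np.load('w3.npz')['P']
for x in [.59,.61,.63,.65]:
    m=(abs(P[...,0]-x)<.003)
    Q=P[m]; L=Q[(Q[:,2]>.02)&(Q[:,2]<.035)&(Q[:,1]>-.12)&(Q[:,1]<0)]; R=Q[(Q[:,2]>.02)&(Q[:,2]<.035)&(Q[:,1]<-.12)&(Q[:,1]>-.25)]
    print(x,len(L),len(R), np.percentile(L[:,1],[2,98]) if len(L) else 0, np.percentile(R[:,1],[2,98]) if len(R) else 0)
# press plate edges: z ~ underside .146+.022=.166
for x in [.49,.505,.515]:
    Q=P[(abs(P[...,0]-x)<.003)&(P[...,2]>.155)&(P[...,2]<.175)]; print(x,len(Q),Q[:,1].min(),Q[:,1].max(),np.median(Q[:,2]))
Q=P[(P[...,2]>.155)&(P[...,2]<.175)&(abs(P[...,1]+.12)<.05)]; print('front x',np.percentile(Q[:,0],[95,99.5]))
E
```

```text
0.59 76 72 [-0.04924368 -0.03719849] [-0.19869671 -0.18691842]
0.61 78 78 [-0.04930766 -0.0376691 ] [-0.19912281 -0.1871874 ]
0.63 75 74 [-0.04943975 -0.03786183] [-0.19900089 -0.18747097]
0.65 88 83 [-0.04984682 -0.0379998 ] [-0.19936748 -0.18757848]
0.49 1160 -0.18803962220305703 -0.058535366706970016 0.16669866150745785
0.505 1219 -0.1878799470067788 -0.05855657103259912 0.16661710401390353
0.515 1618 -0.1876063668801628 -0.05854774362914157 0.1666002060923893
front x [0.52319339 0.52443203]
```

Emit:
{"api": "step_arm", "payload": {"commands": [[0, -0.006, 0.02, 0, 0, 0, 1], [0, 0, 0.03, 0, 0, 0, 1], [0, 0, 0.03, 0, 0, 0, 1], [0, 0, 0.03, 0, 0, 0, 1], [0, 0, 0.015, 0, 0, 0, 1], [0, 0, 0.005, 0, 0, 0, 1], [0, 0, 0.0025, 0, 0, 0, 1], [0, 0, 0, 0, 0, 0, 1]]}}

```text
time_s: 16.23
position: [0.4722, -0.1184, 0.0456]
orientation: [[1.0, -0.008, 0.001], [-0.008, -1.0, 0.0], [0.001, -0.0, -1.0]]
force: [-0.2, 0.2, -5.7]
gripper_width: 0.231
grasp_force: 44.9
```

Emit:
{"api": "step_arm", "payload": {"commands": [[0, 0, 0.0015, 0, 0, 0, 1], [0, 0, 0.0015, 0, 0, 0, 1], [0, 0, 0, 0, 0, 0, 1]]}}

```text
time_s: 16.6
position: [0.472, -0.1183, 0.0423]
orientation: [[1.0, -0.008, 0.0], [-0.008, -1.0, 0.0], [0.0, -0.0, -1.0]]
force: [-1.6, 1.9, 2.9]
gripper_width: 0.229
grasp_force: 44.9
```

Emit:
{"api": "step_arm", "payload": {"commands": [[0.008, 0, 0, 0, 0, 0, 1], [0.008, 0, 0, 0, 0, 0, 1], [0.008, 0, 0, 0, 0, 0, 1], [0.008, 0, 0, 0, 0, 0, 1], [0.008, 0, 0, 0, 0, 0, 1], [0.008, 0, 0, 0, 0, 0, 1], [0.008, 0, 0, 0, 0, 0, 1]]}}

```text
time_s: 17.48
position: [0.5269, -0.1193, 0.0423]
orientation: [[1.0, -0.009, -0.002], [-0.009, -1.0, 0.001], [-0.002, -0.001, -1.0]]
force: [-9.1, -0.0, 9.6]
gripper_width: 0.232
grasp_force: 45.0
```

Emit:
{"api": "step_arm", "payload": {"commands": [[0.008, 0, 0, 0, 0, 0, 1], [0.008, 0, 0, 0, 0, 0, 1], [0.008, 0, 0, 0, 0, 0, 1], [0.008, 0, 0, 0, 0, 0, 1], [0.008, 0, 0, 0, 0, 0, 1], [0.008, 0, 0, 0, 0, 0, 1], [0.008, 0, 0, 0, 0, 0, 1], [0.008, 0, 0, 0, 0, 0, 1], [0.008, 0, 0, 0, 0, 0, 1], [0.008, 0, 0, 0, 0, 0, 1], [0.008, 0, 0, 0, 0, 0, 1], [0, 0, 0, 0, 0, 0, 1]]}}

```text
time_s: 18.98
position: [0.6165, -0.1199, 0.0423]
orientation: [[1.0, -0.008, 0.001], [-0.008, -1.0, -0.0], [0.001, 0.0, -1.0]]
force: [1.5, -0.3, 2.4]
gripper_width: 0.229
grasp_force: 45.0
```

```bash
python3 - <<'E'
from h import *
np.set_printoptions(precision=4,suppress=True)
c=cap('wrist');P=cloud(c)
Q=P[(P[...,2]>.026)&(P[...,2]<.036)&(P[...,1]>-.17)&(P[...,1]<-.14)]; print('plate front',np.percentile(Q[:,0],[90,99,99.8]))
E=P[(P[...,2]>.036)&(P[...,2]<.046)&(P[...,0]>.66)&(abs(P[...,1]+.12)<.05)]; print('endstop x',np.percentile(E[:,0],[1,50,99]) if len(E) else 0)
cv2.imwrite('pics/w4.png',c['frame'][:,:,::-1])
t=cap('side'); cv2.imwrite('pics/s4.png',cv2.resize(t['frame'][190:300,220:400,::-1],None,fx=4,fy=4,interpolation=cv2.INTER_CUBIC))
E
```

```text
plate front [0.664  0.6693 0.6696]
endstop x [0.6951 0.7041 0.7132]
```

View pics/s4.png

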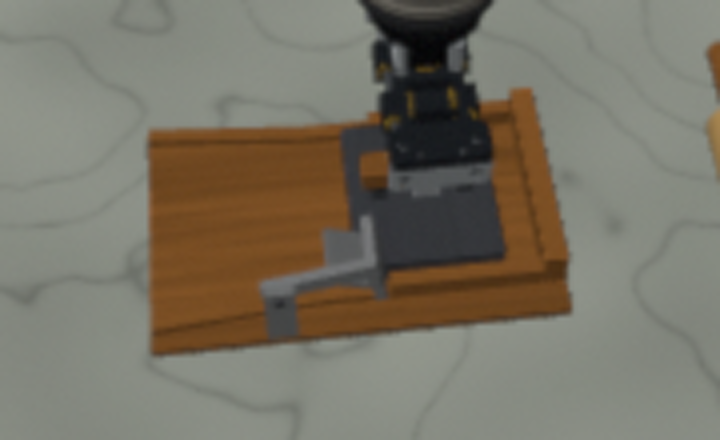

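The side crop shows the press under the raised catch (nose at about (265,360)), about 25 mm short of the end stop. Push 19 mm more.

Emit:
{"api": "step_arm", "payload": {"commands": [[0.007, 0, 0, 0, 0, 0, 1], [0.006, 0, 0, 0, 0, 0, 1], [0.006, 0, 0, 0, 0, 0, 1], [0, 0, 0, 0, 0, 0, 1], [0, 0, 0, 0, 0, 0, 1]]}}

```text
time_s: 19.7
position: [0.6345, -0.1201, 0.0423]
orientation: [[1.0, -0.009, -0.0], [-0.009, -1.0, 0.0], [-0.0, -0.0, -1.0]]
force: [-2.9, -0.9, 5.7]
gripper_width: 0.231
grasp_force: 45.0
```

```bash
python3 - <<'E'
from h import *
c=cap('wrist');P=cloud(c)
Q=P[(P[...,2]>.026)&(P[...,2]<.036)&(P[...,1]>-.17)&(P[...,1]<-.14)&(P[...,0]<.71)]; print('plate front',np.percentile(Q[:,0],[90,99,99.8]))
E=P[(P[...,2]>.036)&(P[...,2]<.046)&(P[...,0]>.66)&(abs(P[...,1]+.12)<.05)]; print('endstop x',np.percentile(E[:,0],[.2,1,50,99]) if len(E) else 0)
t=cap('side'); cv2.imwrite('pics/s5.png',cv2.resize(t['frame'][190:300,220:400,::-1],None,fx=4,fy=4,interpolation=cv2.INTER_CUBIC))
E
```

```text
plate front [0.68178703 0.68725654 0.68749686]
endstop x [0.69488964 0.69505377 0.70424652 0.71286735]
```

View pics/s5.png

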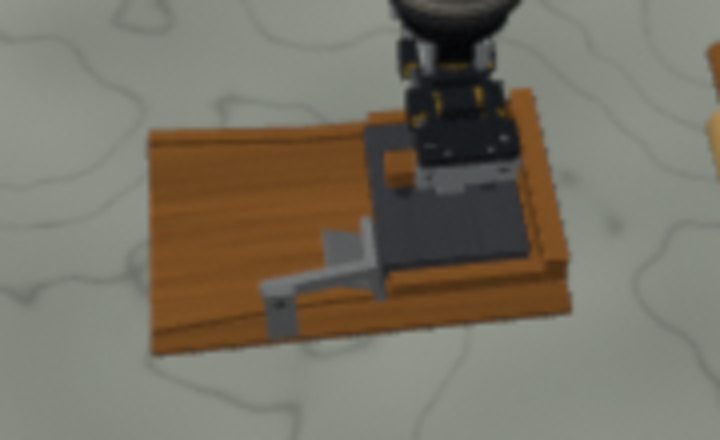

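The catch looks about the same as before, so I'll push a little further and measure its height.

```bash
cat > ca.py <<'E'
from h import *
for n in ['side','top']:
    c=cap(n);P=cloud(c)
    hsv=cv2.cvtColor(c['frame'],cv2.COLOR_RGB2HSV)
    m=(hsv[...,1]<60)&(P[...,0]>.54)&(P[...,0]<.585)&(P[...,1]>-.235)&(P[...,1]<-.15)&(P[...,2]>.012)&(P[...,2]<.12)
    Q=P[m]; print(n,len(Q))
    for x in np.arange(.54,.585,.006):
        k=abs(Q[:,0]-x)<.003
        if k.any(): print(' %.3f n%d zmax %.3f zmed %.3f y %.3f'%(x,k.sum(),Q[k,2].max(),np.median(Q[k,2]),np.median(Q[k,1])))
E
python3 ca.py
```

```text
side 223
 0.540 n15 zmax 0.069 zmed 0.049 y -0.185
 0.546 n26 zmax 0.070 zmed 0.048 y -0.185
 0.552 n28 zmax 0.071 zmed 0.045 y -0.183
 0.558 n29 zmax 0.075 zmed 0.044 y -0.184
 0.564 n38 zmax 0.076 zmed 0.055 y -0.193
 0.570 n42 zmax 0.075 zmed 0.060 y -0.196
 0.576 n22 zmax 0.058 zmed 0.045 y -0.187
 0.582 n23 zmax 0.033 zmed 0.030 y -0.172
top 76
 0.540 n10 zmax 0.070 zmed 0.049 y -0.198
 0.546 n12 zmax 0.077 zmed 0.048 y -0.201
 0.552 n17 zmax 0.076 zmed 0.046 y -0.200
 0.558 n14 zmax 0.078 zmed 0.045 y -0.204
 0.564 n13 zmax 0.076 zmed 0.064 y -0.205
 0.570 n10 zmax 0.076 zmed 0.062 y -0.205
```

Emit:
{"api": "step_arm", "payload": {"commands": [[0.003, 0, 0, 0, 0, 0, 1], [0.001, 0, 0, 0, 0, 0, 1], [0, 0, 0, 0, 0, 0, 1], [0, 0, 0, 0, 0, 0, 1]]}}

```text
time_s: 20.4
position: [0.6379, -0.1201, 0.0423]
orientation: [[1.0, -0.009, -0.001], [-0.009, -1.0, 0.0], [-0.001, -0.0, -1.0]]
force: [-7.1, 0.6, 11.7]
gripper_width: 0.231
grasp_force: 45.0
```

```bash
python3 ca.py
```

```text
side 190
 0.540 n14 zmax 0.062 zmed 0.042 y -0.186
 0.546 n27 zmax 0.063 zmed 0.039 y -0.185
 0.552 n29 zmax 0.062 zmed 0.034 y -0.187
 0.558 n28 zmax 0.062 zmed 0.032 y -0.196
 0.564 n41 zmax 0.063 zmed 0.045 y -0.206
 0.570 n40 zmax 0.062 zmed 0.047 y -0.207
 0.576 n1 zmax 0.060 zmed 0.060 y -0.207
 0.582 n10 zmax 0.033 zmed 0.031 y -0.170
top 75
 0.540 n12 zmax 0.062 zmed 0.041 y -0.196
 0.546 n11 zmax 0.063 zmed 0.037 y -0.198
 0.552 n17 zmax 0.063 zmed 0.036 y -0.198
 0.558 n15 zmax 0.067 zmed 0.032 y -0.202
 0.564 n13 zmax 0.067 zmed 0.052 y -0.203
 0.570 n7 zmax 0.064 zmed 0.056 y -0.205
```

The catch dropped about 13 mm and its arm now lies flat. Release with a small opening and go straight up.

Emit:
{"api": "step_arm", "payload": {"commands": [[0, 0, -0.001, 0, 0, 0, 0.6], [0, 0, 0, 0, 0, 0, 0.6], [0, 0, 0, 0, 0, 0, 0.6], [0, 0, -0.015, 0, 0, 0, 0.6], [0, 0, -0.03, 0, 0, 0, 0.6], [0, 0, -0.04, 0, 0, 0, 0.6], [0, 0, -0.04, 0, 0, 0, 0.6], [0, 0, -0.04, 0, 0, 0, 0.6], [0, 0, -0.04, 0, 0, 0, 0.6], [0, 0, 0, 0, 0, 0, 0.6], [0, 0, 0, 0, 0, 0, 0.6], [0, 0, 0, 0, 0, 0, 0.6]]}}

```text
time_s: 22.0
position: [0.6383, -0.1197, 0.2471]
orientation: [[1.0, -0.008, -0.001], [-0.008, -1.0, -0.0], [-0.001, 0.0, -1.0]]
force: [-0.8, 0.1, -0.5]
gripper_width: 0.397
grasp_force: 0.0
```

```bash
python3 ca.py; python3 - <<'E'
from h import *
c=cap('wrist');P=cloud(c)
E=P[(P[...,2]>.036)&(P[...,2]<.046)&(P[...,0]>.66)&(abs(P[...,1]+.12)<.05)]; e=np.percentile(E[:,0],1) if len(E) else 0
Q=P[(P[...,2]>.027)&(P[...,2]<.037)&(P[...,1]>-.165)&(P[...,1]<-.075)&(P[...,0]<e-.001)]; print('plate',np.percentile(Q[:,0],[.5,99.5]),np.median(Q[:,2]),'stop',e)
t=cap('top'); cv2.imwrite('pics/t6.png',cv2.resize(t['frame'][100:300,150:480,::-1],None,fx=2.4,fy=2.4,interpolation=cv2.INTER_CUBIC))
E
```

```text
side 189
 0.540 n14 zmax 0.063 zmed 0.043 y -0.187
 0.546 n27 zmax 0.064 zmed 0.038 y -0.185
 0.552 n28 zmax 0.062 zmed 0.036 y -0.186
 0.558 n29 zmax 0.061 zmed 0.031 y -0.185
 0.564 n42 zmax 0.065 zmed 0.045 y -0.205
 0.570 n38 zmax 0.062 zmed 0.047 y -0.200
 0.576 n1 zmax 0.062 zmed 0.062 y -0.209
 0.582 n10 zmax 0.032 zmed 0.029 y -0.169
top 0
plate [0.58193351 0.69053622] 0.032567700268492206 stop 0.6960673145393463
```

View pics/t6.png

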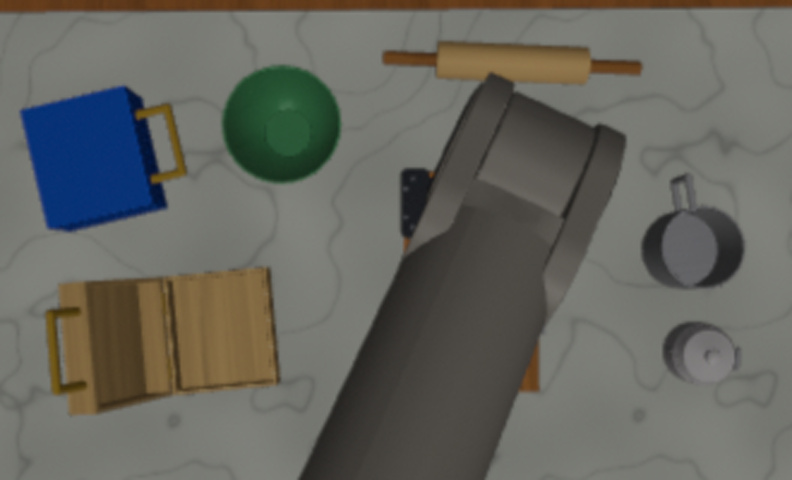

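The top view shows the empty case at (225,330) with its lid lying back open, and the bowl, sifter and jar where they were. The press is flat and 5 mm short of the stop, so its centre is about 61 mm past the catch face, and the catch is down.

```bash
python3 -c "
from cell import ctrl
print(ctrl.hand_in())"
```

```text
the job is handed in; nothing more can be done
None
```

The job is handed in at about 22 s, verdict not reported: the case is open, the press lies flat in the dock with the catch down behind it, and the bowl, sifter and jar look unmoved.

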